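# Walk a printing block up to the bench stop

## Task

Walk the heavy printing block with the two end battens (the one in front of the bench stop) forward to the stop by pushing its ends in turn, keeping it flat on the bench. Left and right as seen from the robot: first push the left end until that end is about halfway to the stop while the right end stays back, then push the right end until it meets the stop while the left end still lags behind. Finally push the left end home, so that the block rests with its far edge flush along the stop.

Things in the scene. Friction and masses are not known exactly. Their poses are not given: they have to be found in the camera images.
- block: Wooden printing block, 0.85 kg, 120 mm (x) by 252 mm (y), 48 tall. Stands on two end battens, 120 x 28 x 48 tall, centred at y = +112 (left) and -112 mm (right); push on their near faces, x = -60. Ruled panel between, 104 deep, at heights 8 to 38. Pushed at one batten (2 to 10 N) it pivots about the other. Origin: centre of the underside, on the bench; +x to the stop, +y to its left end, z up.
- stop: Bench stop: low wooden rail fixed to the bench 80 to 100 mm beyond the block and nearly parallel to it, 360 mm long (y), 40 wide (x), 30 tall, three screw heads on top. Origin: middle of its near face, on the bench; +x away from the robot, square to the rail, +y along it to the left. Its near face is the plane x = 0.
- left_tip (a point): Far left bottom corner of the block, at (60, 126, 0) mm in the block's frame; its axes are the block's.
- right_tip (a point): Far right bottom corner of the block, at (60, -126, 0) mm in the block's frame; its axes are the block's.

How it is judged:
By the outcome, as a careful person would: the job done as asked, in the order asked, and still so for the second after the job is handed in, with the robot touching nothing.
It also fails if it takes over 48 s, if anything falls off the work surface, if the arm or the gripper's body presses on something with over 40 N, if the wrist force passes 120 N, or if a joint passes its speed limit or range.

## Robot

A 6-joint arm with a two-finger parallel gripper is mounted at the origin on the work surface. World frame = base frame: x ahead of the robot, y to its left, z up, the work surface at z = 0. Lengths are in m, angles in degrees, forces in N, time in s.
With the tool pointing down it reaches from about 0.325 to 0.875 m from the base axis. Payload 4.4 kg.
Tool frame: the origin (TCP) lies on the centre line of the jaws, within the pads' length; the fingertips stand 8 mm ahead of it and the grasp point (between the pads) lies 11 mm behind it; z points along the fingers, x is the direction in which the jaws open and shut, and the axes are right-handed (so a half turn about z gives the same grasp; the last joint's range is limited). The gripper opens to 85 mm and grips with 20 to 120 N. Pads are 22 mm wide; open, the fingers measure 114 mm over their backs; the gripper's body (76 mm by 85 mm) begins 54 mm behind the grasp point. The pads swing forward as they close: fully open they stand 13 mm farther back than shut.
Start: joints at [56.751, 11.837, 88.321, -0, 79.842, -8.623], TCP at [0.24, 0.523, 0.239] pointing down, gripper open.
Joint ranges: [-156.59, 156.59], [-49.26, 127.26], [12.9, 141.05], [-63.56, 243.56], [4.71, 150.69], [-161.64, 161.64]. Speed limits (degrees/s): [159.86, 159.86, 180, 180, 180, 180].

## Interface

Orientations are given as [roll, pitch, yaw] about the fixed x, y, z axes, in that order (R = Rz(yaw) Ry(pitch) Rx(roll)).
In Python, from rig import env gives the robot as it stands.
- The arm moves only by the tool arm_command, never from a script. Its argument "commands" is a list of rows, each a list of 6 numbers: the shift along the world's x, y, z in mm, then the turn, a rotation vector about the world's x, y, z in degrees. A call has exactly 8 rows; each row is the pose to reach, as a shift and turn from the pose commanded when the call began; what a row does not reach only later rows make up. A row lasts 1/8 s, in which the tool goes at most 62.5 mm and 10.7 degrees, less where a joint would pass 70% of its speed; a pose out of reach is approached as far as the arm can. A call with a gripper value outside its range is refused whole. "claw" is the opening, from 0 (shut) to 1 (fully open), set as the call begins (left out, the last holds). The fingers move at their own pace and stop on an object; "force" is the grip in N (left out, the last holds). Time passes only in rows, so rows that repeat a pose let the fingers close, or fill a call up. It gives the time, the measured TCP pose, the force and the opening at its end, in the units of the state.
- env.state(): the state, without advancing time (a new reading comes with each control period).
- env.read_camera(name): name is "scene" or "top"; returns (picture, depth): 400x640x3 uint8, blue, green, red; 400x640 float32, m along the optical axis (not along the pixel's ray), 0 where there is no reading.
- env.get_calibration(name): a dict with "mtx" (3x3 intrinsics, pixels), "world_to_cam" (4x4, takes a point from world to camera coordinates). Camera axes: x right, y up, looking along -z (the intrinsics and any distortion apply to the point x, -y, -z); pixel columns grow to the right and rows downward; lengths in m; the calibration is good to about 2 mm. A picture is of the moment at which its call begins. get_calibration takes no time and is no camera call.
- env.hand_in(): hands the job in, once; it reports no verdict.
The state is a dict: "time_s": time; "joint_pos": joint angles; "qd": joint speeds; "joint_efforts": joint torques, N m; "tool_pos": TCP position; "tcp_rot": TCP orientation; "ft_force": force on the tool from outside, world axes, zero at the start; "wrist_torque": the same for the moment, N m; "width": finger opening in m.
Only numpy, scipy, OpenCV 4.12 (cv2) and the standard library are available. Lean on these libraries where they do the work, as an engineer would, in place of code of your own. Each camera call takes 0.05 s, during which the arm holds its last target. There are 200 camera calls.

## Working session

There is one attempt and no reset: what is moved stays moved. The work goes in short steps, Python scripts to look and compute and a tool call to move; the robot and the scene stay as the last step left them, time stands still between calls to the robot, and variables do not carry over. Pictures are saved under pics/ and viewed, about 8 in all and at most 12, crops included, and the job is handed in when it is done.

Besides the shell and the picture viewer there is one more tool, called after "Request:" in YAML: its name, and indented under it one key for each argument. arm_command: Moves the arm, as the interface text tells. Its arguments: {"type":"object","properties":{"commands":{"type":"array"},"claw":{"type":"number"},"force":{"type":"number"}},"required":["commands"]}

```bash
mkdir -p pics; ls
cat > h.py <<'E'
import numpy as np, cv2
from rig import env
def snap(name,fn,crop=None,s=1):
    im,d=env.read_camera(name); np.save(f'pics/{name}_d.npy',d)
    cv2.imwrite(f'pics/{name}_full.png',im)
    if crop: im=im[crop[1]:crop[3],crop[0]:crop[2]]
    cv2.imwrite(fn,cv2.resize(im,None,fx=s,fy=s,interpolation=cv2.INTER_CUBIC)); return im,d
def ray(name,u,v):
    c=env.get_calibration(name); K=np.array(c['mtx']);T=np.array(c['world_to_cam'])
    p=np.linalg.solve(K,[u,v,1.]); d=T[:3,:3].T@np.array([p[0],-p[1],-p[2]]); o=-T[:3,:3].T@T[:3,3]; return o,d
def atz(name,u,v,z):
    o,d=ray(name,u,v); return o+d*(z-o[2])/d[2]
def proj(name,P):
    c=env.get_calibration(name); K=np.array(c['mtx']);T=np.array(c['world_to_cam'])
    p=T[:3,:3]@np.array(P)+T[:3,3]; q=K@np.array([p[0],-p[1],-p[2]]); return q[:2]/q[2]
E
python3 - <<'E'
from h import *
snap('top','pics/a.png');snap('scene','pics/b.png')
print(env.get_calibration('top'),env.state())
E
```

```text
pics
{'mtx': array([[373.54789273,   0.        , 320.67288783],
       [  0.        , 373.54789273, 197.63316358],
       [  0.        ,   0.        ,   1.        ]]), 'world_to_cam': array([[ 1.47933372e-01, -9.88996893e-01, -9.28776068e-04,
        -7.95758285e-02],
       [ 9.64092599e-01,  1.43998658e-01,  2.23136387e-01,
        -6.28274072e-01],
       [-2.20547451e-01, -3.39047443e-02,  9.74786792e-01,
        -5.42199354e-01],
       [ 0.00000000e+00,  0.00000000e+00,  0.00000000e+00,
         1.00000000e+00]])} {'time_s': 0.1, 'joint_pos': array([ 5.67532312e+01,  1.18822880e+01,  8.83979612e+01, -4.58940545e-06,
        7.98430784e+01, -8.62318656e+00]), 'qd': array([ 0.09827448, -0.08265276, -0.26196057, -0.07985741, -0.02235675,
        0.01172721]), 'joint_efforts': array([-1.43814223e-04, -3.84091330e+01, -2.92549109e+01, -3.04617406e-04,
        4.92561318e-03,  8.54983455e-06]), 'tool_pos': array([0.23920835, 0.52212688, 0.23820177]), 'tcp_rot': array([-1.79981513e+02,  1.21934052e-01,  6.53764383e+01]), 'ft_force': array([ 0.35663048,  0.21569357, -0.8428499 ]), 'wrist_torque': array([ 0.03786178,  0.02234894, -0.03370124]), 'width': 0.08574947129720907}
```

View pics/a.png

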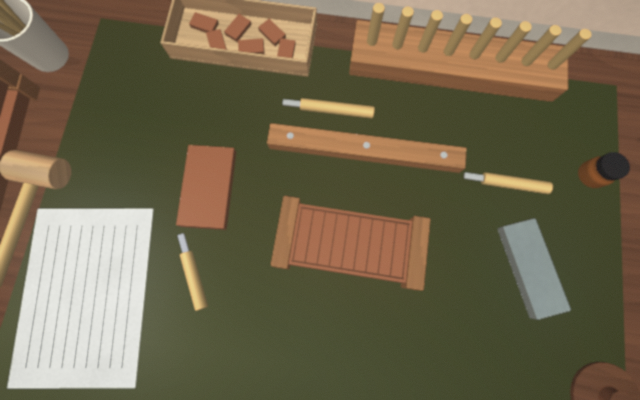

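View pics/b.png

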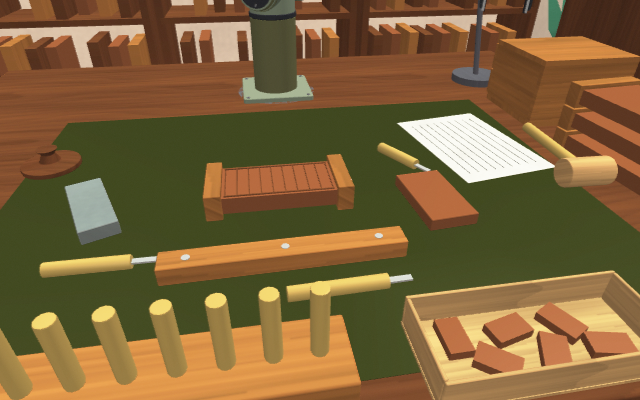

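The top view shows the block with its battens at about (285,233) and (418,253), and the stop running from (268,135) to (466,157). The scene view agrees. I'll enlarge for the corners.

Run:
```python
import cv2
im=cv2.imread('pics/top_full.png')[110:300,255:480]
cv2.imwrite('pics/c.png',cv2.resize(im,None,fx=3.5,fy=3.1,interpolation=cv2.INTER_CUBIC) if 0 else cv2.resize(im,None,fx=3,fy=3,interpolation=cv2.INTER_CUBIC))
```

```text
(no output)
```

View pics/c.png

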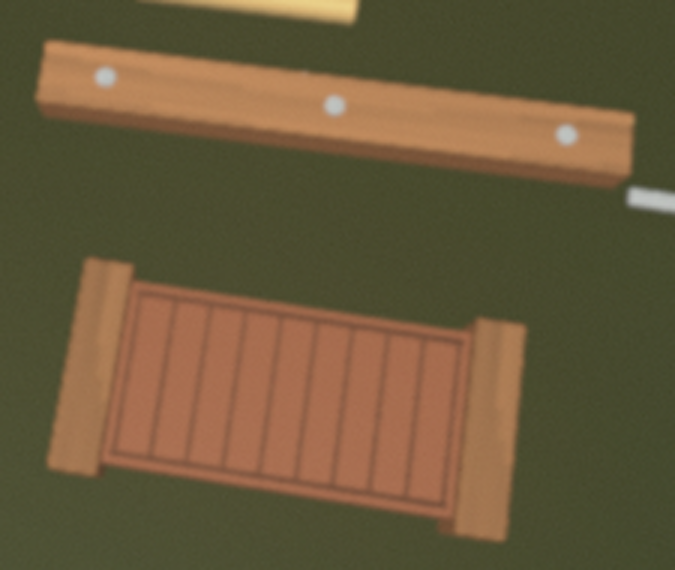

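The crop shows the block's top corners: far left (86,258), far right (525,324), near right (505,541), near left (48,468). The stop's top near edge runs from (37,100) to (632,175).

```bash
cat >> h.py <<'E'
def fitpose(W,M): # planar rigid fit world=R*M+t
    W=np.array(W)[:,:2];M=np.array(M); a=M-M.mean(0);b=W-W.mean(0)
    th=np.arctan2((a[:,0]*b[:,1]-a[:,1]*b[:,0]).sum(),(a*b).sum()); R=np.array([[np.cos(th),-np.sin(th)],[np.sin(th),np.cos(th)]])
    t=W.mean(0)-R@M.mean(0); return R,t,np.degrees(th),W-(M@R.T+t)
def px(x,y,ox,oy,s): return (x+.5)/s-.5+ox,(y+.5)/s-.5+oy
E
python3 - <<'E'
from h import *
np.set_printoptions(precision=4,suppress=True)
g=lambda x,y,z: atz('top',*px(x,y,255,110,3),z)
B=[g(*p,.048) for p in [(86,258),(525,324),(505,541),(48,468)]]
M=np.array([[60,126],[60,-126],[-60,-126],[-60,126]])/1000
R,t,th,r=fitpose(B,M);print('block',t,th,'\n',r*1000)
S=[g(*p,.03) for p in [(37,100),(632,175),(633,114),(46,42)]]
N=np.array([[0,180],[0,-180],[40,-180],[40,180]])/1000
Rs,ts,ths,r=fitpose(S,N);print('stop',ts,ths,'\n',r*1000)
print('bottom edge',g(42,115,0),g(614,187,0), Rs.T@(g(42,115,0)[:2]-ts),Rs.T@(g(614,187,0)[:2]-ts))
for y in(.126,-.126):
  print(Rs.T@(R@[.06,y]+t-ts))
for y in (.112,-.112): print('near batten',R@[-.06,y]+t)
for n,p in dict(bl=(np.r_[R@[.06,.126]+t,.048])).items() if 0 else {'bl':np.r_[R@[.06,.126]+t,.048]}.items(): print(n,proj('scene',p))
E
```

```text
block [ 0.5721 -0.0462] -0.3186994207165313 
 [[-0.4779 -0.9206]
 [-0.1788  0.961 ]
 [ 0.1725  1.0457]
 [ 0.4842 -1.0861]]
stop [ 0.7306 -0.052 ] 0.9689898111736022 
 [[ 1.097  -0.9972]
 [ 0.6447  0.1105]
 [-0.7694  1.2395]
 [-0.9724 -0.3528]]
bottom edge [0.73   0.1283 0.    ] [ 0.7359 -0.2319  0.    ] [0.0025 0.1803] [ 0.0023 -0.1799]
[-0.0955  0.1331]
[-0.1012 -0.1189]
near batten [0.5127 0.0661]
near batten [ 0.5115 -0.1579]
bl [353.713 184.653]
```

Request:
arm_command:
  commands:
    - [26,-52,0,0,0,3]
    - [52,-104,0,0,0,6]
    - [78,-156,0,0,0,9]
    - [104,-208,0,0,0,12]
    - [130,-260,0,0,0,15]
    - [156,-312,0,0,0,18]
    - [182,-364,0,0,0,21]
    - [208,-416,0,0,0,24.6]
  claw: 0

```text
time_s: 1.1
tool_pos: [0.4479, 0.1049, 0.2391]
tcp_rot: [-180.0, -0.0, 90.1]
ft_force: [1.4, 0.8, -0.7]
width: -0.0005
```

Request:
arm_command:
  commands:
    - [10,-20,-40,0,0,0]
    - [22,-39,-90,0,0,0]
    - [22,-39,-130,0,0,0]
    - [22,-39,-165,0,0,0]
    - [22,-39,-190,0,0,0]
    - [22,-39,-208,0,0,0]
    - [22,-39,-217,0,0,0]
    - [22,-39,-217,0,0,0]

```text
time_s: 2.1
tool_pos: [0.469, 0.0677, 0.0217]
tcp_rot: [-179.9, -0.0, 90.0]
ft_force: [-0.1, -0.0, 0.4]
width: 0.0002
```

Run:
```python
from h import *
snap('top','pics/d.png',(255,110,480,310),3)
```

```text
(no output)
```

View pics/d.png

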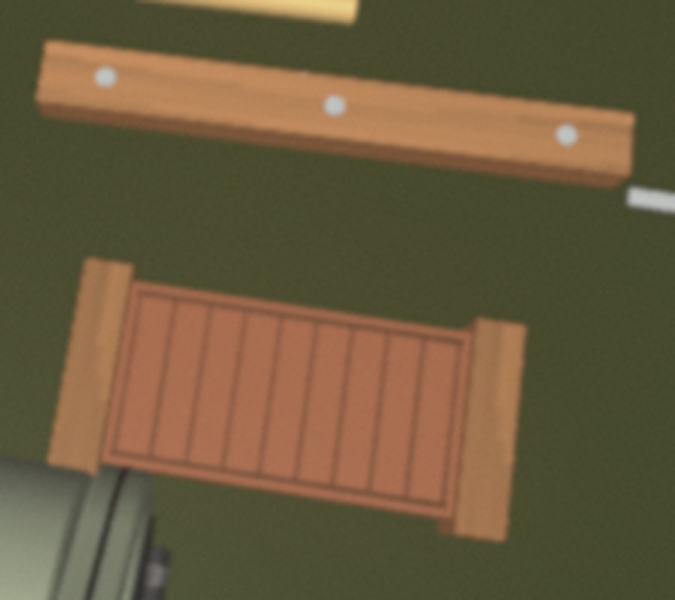

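The block is undisturbed. The gripper is just behind the left batten at (100,500), where the hand hides the near left corner. Next I'll make contact and push along an arc.

Request:
arm_command:
  commands:
    - [12,-1,-1,0,0,0]
    - [22,-1,-1,0,0,0]
    - [28,-1,-1,0,0,0]
    - [31,-1,-1,0,0,0]
    - [33,-1,-1,0,0,0]
    - [35,-1,-1,0,0,0]
    - [37,-1,-1,0,0,0]
    - [37,-1,-1,0,0,0]

```text
time_s: 3.15
tool_pos: [0.5061, 0.067, 0.0208]
tcp_rot: [-180.0, -0.0, 90.0]
ft_force: [-3.1, 1.3, -0.9]
width: -0.0002
```

Request:
arm_command:
  commands:
    - [2,0.5,0,0,0,-0.5]
    - [5,1.4,0,0,0,-1.5]
    - [8,2.2,0,0,0,-2.2]
    - [11,2.9,0,0,0,-3]
    - [14,3.6,0,0,0,-3.7]
    - [17,4.3,0,0,0,-4.4]
    - [20,5,0,0,0,-5.2]
    - [20,5,0,0,0,-5.2]

```text
time_s: 4.15
tool_pos: [0.5273, 0.0718, 0.0215]
tcp_rot: [179.9, -0.0, 84.8]
ft_force: [-1.6, 0.6, -1.2]
width: -0.0002
```

Run:
```python
from h import *
snap('top','pics/e.png',(255,110,480,310),3)
```

```text
(no output)
```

View pics/e.png

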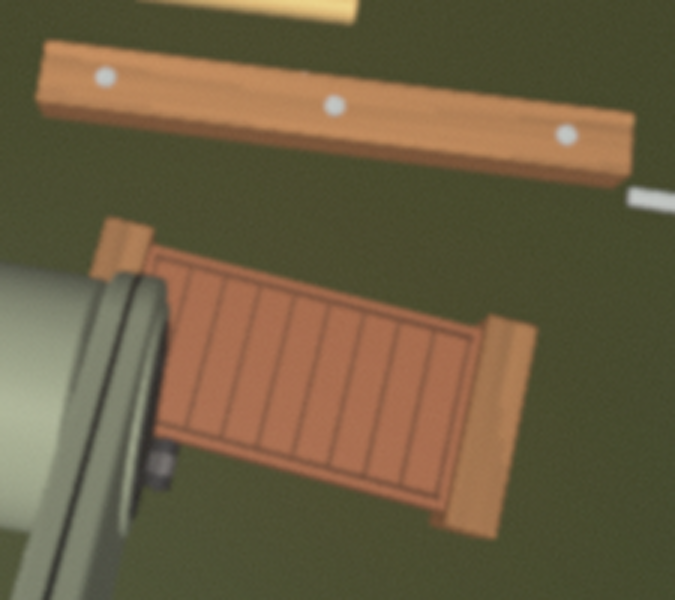

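The left end has advanced, with its far-left corner now at (107,217). The right end stays back, with corners at (536,327) and (497,539).

```bash
cat >> h.py <<'E'
TS=np.array([.7306,-.052]);A=np.radians(.97);RS=np.array([[np.cos(A),-np.sin(A)],[np.sin(A),np.cos(A)]])
def block(c,ox=255,oy=110,s=3,cam='top'): # c: dict corner->(x,y) crop pixels
    m=dict(fl=(60,126),fr=(60,-126),nr=(-60,-126),nl=(-60,126))
    R,t,th,r=fitpose([atz(cam,*px(*p,ox,oy,s),.048) for p in c.values()],np.array([m[k] for k in c])/1000)
    print('t',(t*1000).round(1),'th',round(th,2),'res',(r*1000).round(1).tolist())
    for n,y in(('L',.126),('R',-.126)): print(n,'tip in stop frame',(RS.T@(R@[.06,y]+t-TS)*1000).round(1),'batten near face world',((R@[-.06,np.sign(y)*.112]+t)*1000).round(1))
E
python3 - <<'E'
from h import *
block(dict(fl=(107,217),fr=(536,327),nr=(497,539)))
E
```

```text
t [584.7 -47.3] th -6.15 res [[0.1, -0.8], [-0.5, 1.2], [0.4, -0.3]]
L tip in stop frame [-70.6 124.7] batten near face world [537.1  70.5]
R tip in stop frame [-101.9 -125.3] batten near face world [ 513.1 -152.2]
```

Request:
arm_command:
  commands:
    - [3,0.6,0,0,0,-0.7]
    - [6.5,1.2,0,0,0,-1.5]
    - [10,1.8,0,0,0,-2.4]
    - [13,2.4,0,0,0,-3.1]
    - [16.5,3,0,0,0,-3.9]
    - [20,3.5,0,0,0,-4.7]
    - [23.5,4,0,0,0,-5.6]
    - [23.5,4,0,0,0,-5.6]

```text
time_s: 5.2
tool_pos: [0.5511, 0.0758, 0.0213]
tcp_rot: [179.9, -0.0, 79.2]
ft_force: [-1.3, 1.0, 0.8]
width: -0.0002
```

Request:
arm_command:
  commands:
    - [-20,4,0,0,0,0]
    - [-60,8,0,0,0,0]
    - [-91,-10,0,0,0,0]
    - [-91,-60,0,0,0,0]
    - [-91,-115,0,0,0,0]
    - [-91,-170,0,0,0,0]
    - [-91,-210,0,0,0,0]
    - [-91,-226,0,0,0,0]

```text
time_s: 6.2
tool_pos: [0.4608, -0.1535, 0.022]
tcp_rot: [179.7, 0.1, 79.0]
ft_force: [-0.6, 0.5, 1.3]
width: -0.0002
```

Run:
```python
from h import *
snap('top','pics/f.png',(255,110,480,310),3)
```

```text
(no output)
```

View pics/f.png

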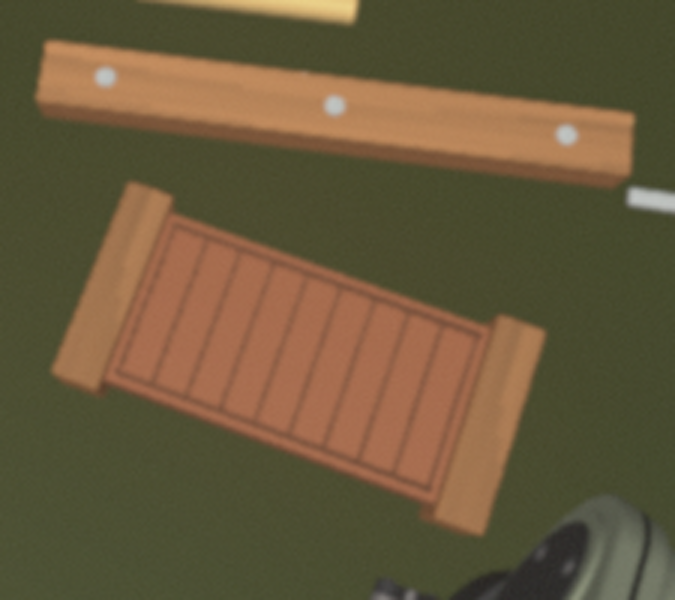

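The left end is halfway and the right end is still back. Corners are far left (130,181), far right (546,331), near right (482,536), near left (52,372).

Run:
```python
from h import *
block(dict(fl=(130,181),fr=(546,331),nr=(482,536),nl=(52,372)))
```

```text
t [597.  -48.7] th -12.14 res [[-1.0, -0.8], [-0.1, 0.9], [0.5, 0.8], [0.6, -1.0]]
L tip in stop frame [-46.5 114.7] batten near face world [561.9  73.4]
R tip in stop frame [-103.7 -130.7] batten near face world [ 514.7 -145.5]
```

Request:
arm_command:
  commands:
    - [15,8,0,0,0,-1]
    - [30,11,0,0,0,-1]
    - [38,9,0,0,0,-1]
    - [43,8,0,0,0,-1]
    - [46,7,0,0,0,-1]
    - [50,5,0,0,0,0]
    - [55,2.5,0,0,0,1.5]
    - [60,0,0,0,0,3]

```text
time_s: 7.25
tool_pos: [0.5191, -0.1505, 0.0209]
tcp_rot: [-180.0, -0.0, 82.3]
ft_force: [-2.1, -0.2, -2.4]
width: 0.0002
```

Request:
arm_command:
  commands:
    - [4,-2,0,0,0,1]
    - [8,-4.2,0,0,0,2.2]
    - [13,-6.3,0,0,0,3.5]
    - [17,-8,0,0,0,4.5]
    - [21,-9.4,0,0,0,5.5]
    - [25,-10.8,0,0,0,6.6]
    - [29,-12.1,0,0,0,7.6]
    - [33,-13.3,0,0,0,8.7]

```text
time_s: 8.25
tool_pos: [0.5524, -0.1637, 0.0213]
tcp_rot: [-180.0, 0.0, 90.9]
ft_force: [-2.9, -0.1, -0.4]
width: 0.0002
```

Run:
```python
from h import *
snap('top','pics/g.png',(255,110,480,310),3)
```

```text
(no output)
```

View pics/g.png

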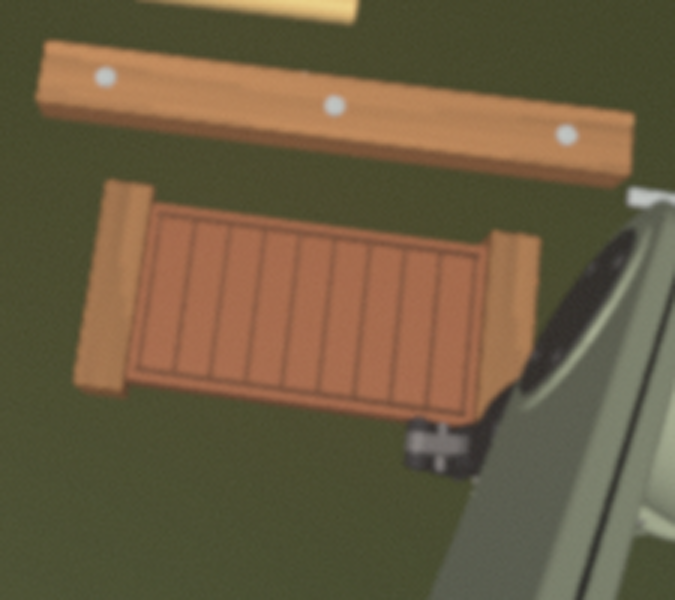

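The block is nearly parallel to the stop and about midway. Corners are far left (106,181), far right (540,238), near left (74,387).

Run:
```python
from h import *
block(dict(fl=(106,181),fr=(540,238),nl=(74,387)))
```

```text
t [620.7 -51.8] th 0.84 res [[0.3, -0.2], [-0.4, 1.0], [0.1, -0.7]]
L tip in stop frame [-49.6 128. ] batten near face world [559.   59.3]
R tip in stop frame [ -50.2 -124. ] batten near face world [ 562.3 -164.6]
```

Request:
arm_command:
  commands:
    - [5,-1.3,0,0,0,1.2]
    - [10,-2.5,0,0,0,2.5]
    - [15,-3.7,0,0,0,3.7]
    - [20,-5,0,0,0,5]
    - [25,-5.9,0,0,0,6.2]
    - [30,-6.7,0,0,0,7.5]
    - [35,-7.4,0,0,0,8.6]
    - [38,-7.8,0,0,0,9.4]

```text
time_s: 9.3
tool_pos: [0.5905, -0.1716, 0.0214]
tcp_rot: [180.0, 0.0, 100.3]
ft_force: [-5.0, -0.9, 4.0]
width: -0.0003
```

Request:
arm_command:
  commands:
    - [1,-0.1,0,0,0,0.3]
    - [2,-0.2,0,0,0,0.5]
    - [3,-0.3,0,0,0,0.8]
    - [4,-0.4,0,0,0,1]
    - [5,-0.5,0,0,0,1.3]
    - [6,-0.6,0,0,0,1.5]
    - [7,-0.7,0,0,0,1.8]
    - [7,-0.7,0,0,0,1.8]

```text
time_s: 10.3
tool_pos: [0.5973, -0.1721, 0.0212]
tcp_rot: [180.0, 0.0, 102.1]
ft_force: [-3.3, -0.5, 2.3]
width: -0.0002
```

Run:
```python
from h import *
snap('top','pics/i.png',(255,110,480,310),3)
```

```text
(no output)
```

View pics/i.png

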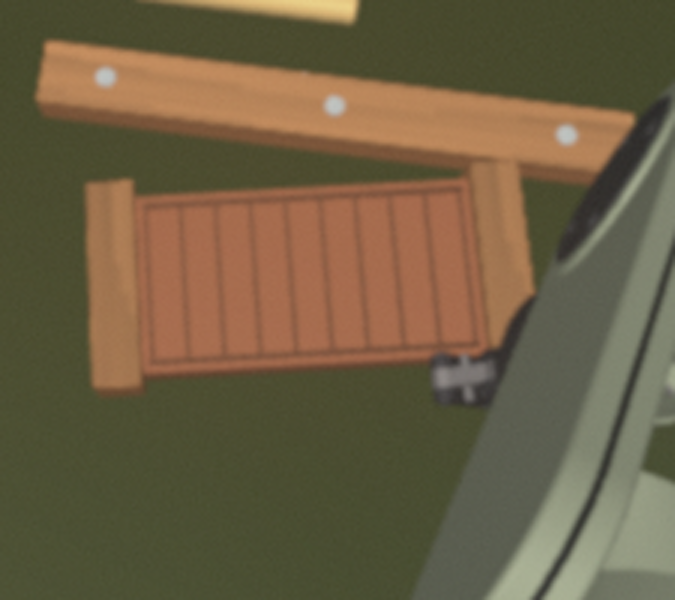

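The right batten is close to the stop, with its far right corner at (517,157). The left end lags, at (86,183) and (94,387).

Run:
```python
from h import *
block(dict(fl=(86,183),fr=(517,157),nl=(94,387)))
```

```text
t [644.3 -48.9] th 11.96 res [[-0.7, -0.7], [-0.4, 1.0], [1.1, -0.3]]
L tip in stop frame [-51.4 139.7] batten near face world [562.4  48.2]
R tip in stop frame [  -3.3 -107.7] batten near face world [ 608.8 -170.9]
```

Request:
arm_command:
  commands:
    - [0.5,0,0,0,0,0.1]
    - [1,0,0,0,0,0.2]
    - [1.5,0,0,0,0,0.3]
    - [2,0,0,0,0,0.5]
    - [2.5,0,0,0,0,0.6]
    - [3,0,0,0,0,0.7]
    - [3.5,0,0,0,0,0.8]
    - [3.5,0,0,0,0,0.8]

```text
time_s: 11.35
tool_pos: [0.6007, -0.1721, 0.0213]
tcp_rot: [180.0, 0.0, 102.9]
ft_force: [-3.5, -1.9, 2.7]
width: -0.0005
```

Request:
arm_command:
  commands:
    - [0.5,0,0,0,0,0.1]
    - [1,0,0,0,0,0.2]
    - [1.5,0,0,0,0,0.3]
    - [2,0,0,0,0,0.4]
    - [2,0,0,0,0,0.4]
    - [2,0,0,0,0,0.4]
    - [2,0,0,0,0,0.4]
    - [2,0,0,0,0,0.4]

```text
time_s: 12.35
tool_pos: [0.6026, -0.1721, 0.0213]
tcp_rot: [180.0, -0.0, 103.3]
ft_force: [-3.7, -2.1, 3.1]
width: -0.0002
```

Request:
arm_command:
  commands:
    - [0.5,0,0,0,0,0.1]
    - [1,0,0,0,0,0.2]
    - [1.5,0,0,0,0,0.3]
    - [2,0,0,0,0,0.4]
    - [2,0,0,0,0,0.4]
    - [2,0,0,0,0,0.4]
    - [2,0,0,0,0,0.4]
    - [2,0,0,0,0,0.4]

```text
time_s: 13.35
tool_pos: [0.6028, -0.1721, 0.0213]
tcp_rot: [-179.8, -0.1, 103.7]
ft_force: [-8.5, -1.7, 7.1]
width: 0.0
```

Run:
```python
from h import *
print(env.state()['ft_force'])
im,_=snap('top','pics/j1.png',(270,130,460,260),3)
a=cv2.imread('pics/j1.png')
for i in range(1): pass
b,_=snap('scene','pics/j2.png',(130,140,430,290),1.9)
b=cv2.imread('pics/j2.png'); w=max(a.shape[1],b.shape[1])
p=lambda q:cv2.copyMakeBorder(q,0,0,0,w-q.shape[1],0)
v=np.vstack([p(a[:310]),p(b)]); print(v.shape); cv2.imwrite('pics/j.png',v)
```

```text
[-8.47994632 -1.68736167  7.09187851]
(595, 570, 3)
```

View pics/j.png

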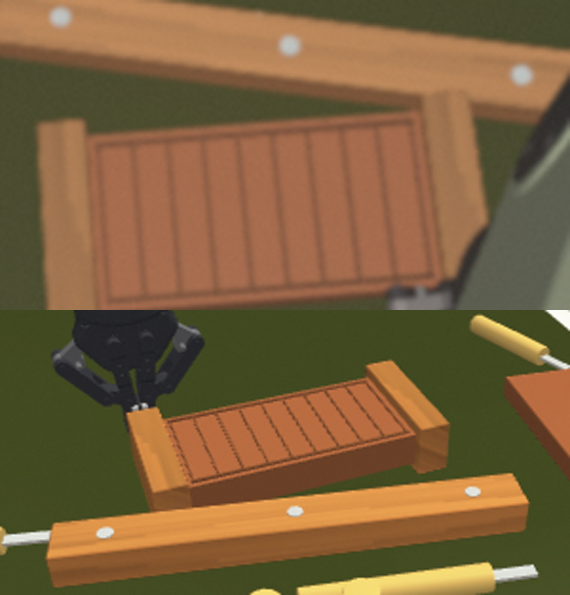

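The wrist force rose to 8.5 N and the arm stalled, and both views show the right end against the stop with the left end lagging. Moving round to the left end.

Request:
arm_command:
  commands:
    - [-15,-3,0,0,0,0]
    - [-45,-8,0,0,0,0]
    - [-90,-5,0,0,0,0]
    - [-100,50,0,0,0,0]
    - [-100,105,0,0,0,0]
    - [-100,160,0,0,0,0]
    - [-90,200,0,0,0,0]
    - [-80,210,0,0,0,0]

```text
time_s: 14.45
tool_pos: [0.5247, 0.0404, 0.0213]
tcp_rot: [179.9, -0.0, 103.9]
ft_force: [-0.3, 0.2, -0.2]
width: -0.0001
```

Run:
```python
from h import *
snap('top','pics/k.png',(255,110,480,310),3)
```

```text
(no output)
```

View pics/k.png

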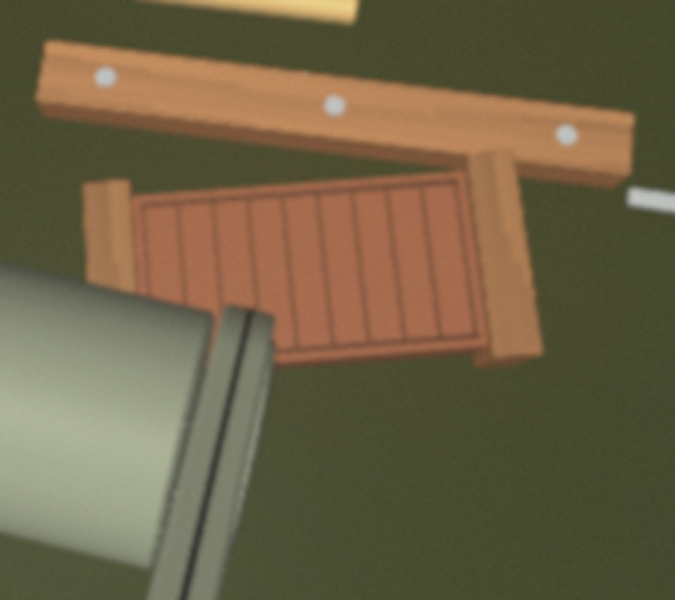

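The block stayed put after release, with its right end at the stop. Corners are far left (83,183), far right (513,149), near right (543,352).

Run:
```python
from h import *
block(dict(fl=(83,183),fr=(513,149),nr=(543,352)))
```

```text
t [646.3 -47.4] th 13.16 res [[-0.1, -1.2], [-0.2, 0.3], [0.3, 0.9]]
L tip in stop frame [-52.2 141.9] batten near face world [562.4  48. ]
R tip in stop frame [   1.  -104.4] batten near face world [ 613.4 -170.1]
```

Request:
arm_command:
  commands:
    - [10,3,0,0,0,-0.5]
    - [19,5,0,0,0,-0.5]
    - [24,6.5,0,0,0,-0.5]
    - [27,7.5,0,0,0,-0.5]
    - [30,9,0,0,0,-1]
    - [34,11,0,0,0,-2]
    - [38,13.5,0,0,0,-3]
    - [42,15.5,0,0,0,-4]

```text
time_s: 15.5
tool_pos: [0.5663, 0.0538, 0.0209]
tcp_rot: [-179.9, -0.0, 99.6]
ft_force: [-2.6, 0.9, -1.5]
width: -0.0001
```

Request:
arm_command:
  commands:
    - [4,2.2,0,0,0,-1]
    - [8,4.4,0,0,0,-2]
    - [12,6.5,0,0,0,-3]
    - [16,8.5,0,0,0,-4]
    - [19,10,0,0,0,-4.8]
    - [22,11.5,0,0,0,-5.6]
    - [24,12.5,0,0,0,-6.2]
    - [24,12.5,0,0,0,-6.2]

```text
time_s: 16.5
tool_pos: [0.5911, 0.066, 0.0215]
tcp_rot: [179.9, -0.0, 93.5]
ft_force: [-0.3, 0.8, -0.0]
width: -0.0001
```

Run:
```python
from h import *
snap('top','pics/l.png',(255,110,480,310),3)
```

```text
(no output)
```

View pics/l.png

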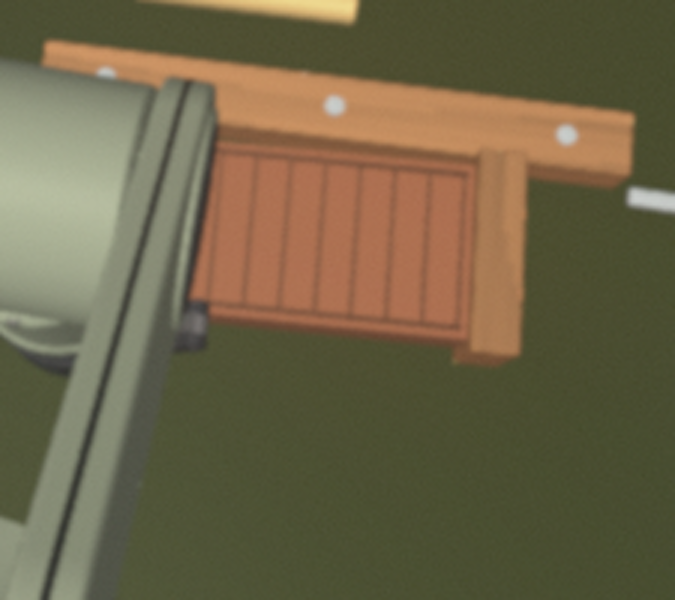

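The left batten is now under the arm, with a few millimetres left to go. The right batten's far corner, at (525,152), is still at the stop. I'll finish until the force rises.

Request:
arm_command:
  commands:
    - [2,1,0,0,0,-0.5]
    - [4,1.5,0,0,0,-1]
    - [5.5,2,0,0,0,-1.5]
    - [6.5,2.5,0,0,0,-2]
    - [7.5,2.5,0,0,0,-2.3]
    - [8.5,2.5,0,0,0,-2.5]
    - [9,2.5,0,0,0,-2.5]
    - [9,2.5,0,0,0,-2.5]

```text
time_s: 17.55
tool_pos: [0.599, 0.0687, 0.0211]
tcp_rot: [-179.9, -0.0, 91.0]
ft_force: [-5.7, 1.1, 3.7]
width: -0.0
```

Request:
arm_command:
  commands:
    - [0.5,0,0,0,0,0]
    - [1,0,0,0,0,0]
    - [1.5,0,0,0,0,0]
    - [2,0,0,0,0,0]
    - [2,0,0,0,0,0]
    - [2,0,0,0,0,0]
    - [2,0,0,0,0,0]
    - [2,0,0,0,0,0]

```text
time_s: 18.55
tool_pos: [0.5989, 0.0686, 0.0208]
tcp_rot: [-179.7, -0.0, 91.0]
ft_force: [-11.3, 0.8, 6.4]
width: 0.0001
```

Left end is firm against the stop (11 N, no motion). Backing off and looking.

Request:
arm_command:
  commands:
    - [-4,0,0,0,0,0]
    - [-15,0,0,0,0,0]
    - [-40,0,0,0,0,0]
    - [-80,0,5,0,0,0]
    - [-120,0,20,0,0,0]
    - [-150,0,50,0,0,0]
    - [-150,0,90,0,0,0]
    - [-150,0,130,0,0,0]

```text
time_s: 19.55
tool_pos: [0.4514, 0.0683, 0.1525]
tcp_rot: [179.9, 0.0, 91.0]
ft_force: [0.2, -0.8, -0.2]
width: 0.0001
```

Run:
```python
from h import *
snap('top','pics/m.png',(255,110,480,310),3)
```

```text
(no output)
```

View pics/m.png

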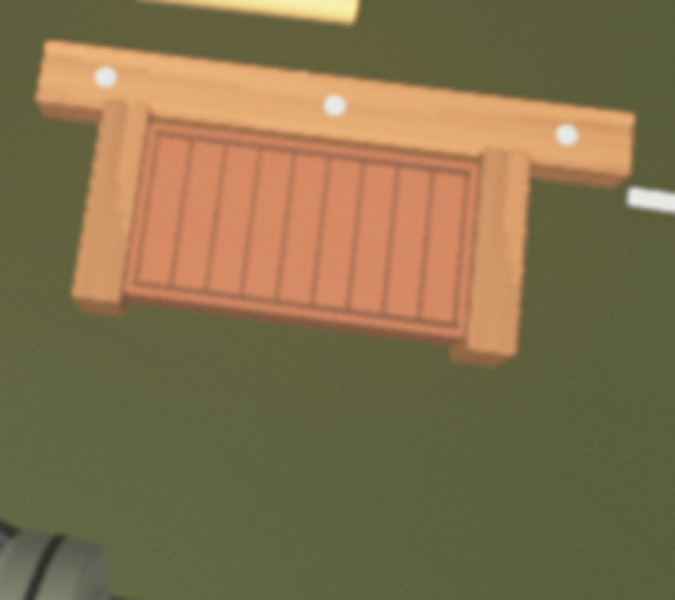

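Both battens lie against the stop. Corners are far left (104,100), far right (530,152), near right (516,354), near left (72,298).

Run:
```python
from h import *
block(dict(fl=(104,100),fr=(530,152),nr=(516,354),nl=(72,298)))
block(dict(nr=(516,354),nl=(72,298)))
b=cv2.imread('pics/top_full.png')
c,_=snap('scene','pics/n.png',(150,160,420,300),2.9)
```

```text
t [670.6 -41.9] th 1.12 res [[-0.3, -1.0], [-0.3, 0.6], [0.4, 0.9], [0.1, -0.6]]
L tip in stop frame [-1.000e-01  1.373e+02] batten near face world [608.5  69. ]
R tip in stop frame [   0.6 -114.7] batten near face world [ 612.8 -155. ]
t [670.9 -41.6] th 1.2 res [[-0.0, 0.8], [0.0, -0.8]]
L tip in stop frame [ -0.  137.7] batten near face world [608.6  69.1]
R tip in stop frame [   1.  -114.3] batten near face world [ 613.3 -154.8]
```

```bash
python3 -c "
from rig import env
s=env.state();print(s['time_s'],s['ft_force']);print(env.hand_in())"
```

```text
19.65 [ 0.53236986 -0.31835259  0.67321717]
the job is handed in; nothing more can be done
None
```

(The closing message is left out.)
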